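# Lock a microscope stage with its transport pin

## Task

Lock the microscope stage for transport: take the collared locking pin from its holder and set its tip gently down on the floor of the wide end of the slot in the dark grey stage. Keeping the tip lightly on the floor, slide it along the slot until it drops into the unmarked blind hole of the carriage beneath, push it fully home so that its collar lies on the stage, and let go. Use only light force all along, and leave the other things where they are.

Things in the scene. Friction and masses are not known exactly. Their poses are not given: they have to be found in the camera images.
- pin: steel locking pin, 72 mm long, round, standing tip down in either holder. From the tip: shank 12 mm thick, 30 mm long (last 3 mm tapered to 7 mm), collar 24 mm wide and 5 mm thick, cylindrical grip head 18 mm wide, 37 mm tall, with thin dark rings. Origin at the tip's centre, z towards the head. In the holder the tip is 8 mm above the table; it has 1.5 mm of play there. 70 to 140 g
- pin_tip (a point): centre of the pin's tip (same point as the pin's origin), z towards the head. When the pin is home, its collar on the stage, the tip is 25 mm above the table and the head's top 97 mm
- stage: dark grey microscope stage, a fixed block 150 (x) by 230 (y) by 55 mm high, yaw up to 0.35 rad either way. Origin at the centre of its underside. A slot along y on the line x = -20 mm, from y = -60 to 60 mm, is cut through its 5 mm cover. Bright metal guides up to 3 mm high lie at x over 15 mm on the cover, with a screw head 11 mm high at x 62, y 70; a clamp knob on the +x side
- slot_start (a point): middle of the slot's wide end, on the slot's centre line, level with the top of the cover (stage frame -20, -47, 55 mm). The slot is 26 mm wide from y = -60 to -39 mm, narrows until y = -28 mm, then is 15 mm wide. Its floor, the top of a clamped carriage, lies 5 mm lower: 50 mm above the table
- slot_end (a point): end of the slot's narrow part, on the centre line, level with the top of the cover (stage frame -20, 60, 55 mm). The floor's one blind hole, 15 mm wide and 27 mm deep below the floor, black in black, lies on the centre line, its centre anywhere from y = 0 to 40 mm (60 to 20 mm short of this point), where the carriage happens to be clamped
- key: not needed: a steel key with the same shank as the pin but no collar; a flat disc 36 mm in diameter and 10 mm thick tops it, 52 mm in all. It stands in the other holder (both are bright square blocks of 50 x 50 x 30 mm with a dark foot). Origin at its tip
- objective: not needed: a steel microscope objective standing on the bench, 30 mm in diameter, 47 mm high. Origin at its underside
- lens_cap: not needed: a black lens cap, 30 mm in diameter, 12 mm high, lying between the holders and the stage. Origin at its underside
- oil: not needed: a small brown bottle, 30 mm in diameter, 65 mm high. Origin at its underside

How it is judged:
By the outcome, as a careful person would: the job done as asked, in the order asked, and still so for the second after the job is handed in, with the robot touching nothing.
It also fails if it takes over 72 s, if anything falls off the work surface, if the arm or the gripper's body presses on something with over 40 N, if the wrist force passes 120 N, or if a joint passes its speed limit or range.

## Robot

A 7-joint arm with a two-finger parallel gripper is mounted at the origin on the work surface. World frame = base frame: x ahead of the robot, y to its left, z up, the work surface at z = 0. Lengths are in m, angles in rad, forces in N, time in s.
With the tool pointing down it reaches from about 0.4 to 0.85 m from the base axis. Payload 4.5 kg.
Tool frame: the origin (TCP) lies on the centre line of the jaws, within the pads' length; the fingertips stand 11 mm ahead of it and the grasp point (between the pads) lies 8 mm behind it; z points along the fingers, x is the direction in which the jaws open and shut, and the axes are right-handed (so a half turn about z gives the same grasp; the last joint's range is limited). The gripper opens to 88 mm and grips with 3 to 60 N. Pads are 18 mm wide; open, the fingers measure 123 mm over their backs; the gripper's body (75 mm by 187 mm) begins 45 mm behind the grasp point.
Start: joints at [-1.239, 0.689, -0.195, 1.565, 0.157, 0.902, -0.215], TCP at [0.183, 0.598, 0.25] pointing down, gripper open.
Joint ranges: [-3.01, 3.01], [-0.46, 2.08], [-1.47, 1.51], [0.13, 2.56], [-1, 4.14], [0.04, 2.09], [-2.66, 2.66]. Speed limits (rad/s): [2.57, 2.57, 3.14, 3.14, 3.14, 3.14, 3.14].

## Interface

Orientations are given as a unit quaternion [x, y, z, w].
In Python, from plant import r, vision, order, nets gives the robot as it stands.
- The arm moves only by the tool send_rows, never from a script. Its argument "series" is a list of rows, each an object with "delta_pos": the shift along the tool's x, y, z in cm, a list of three; "turn": the turn about the tool's z in degrees; "jaw": the closure, from 0 (fully open) to 1 (shut). In form: [{"delta_pos": [x, y, z], "turn": turn, "jaw": jaw}, ...]. A call has 1 to 8 rows; each row is the pose to reach, as a shift and turn from the pose commanded when the call began, along the tool's axes at that moment; what a row does not reach only later rows make up. A row lasts 1/12 s, in which the tool goes at most 41.7 mm and 7.16 degrees, less where a joint would pass 70% of its speed; a pose out of reach is approached as far as the arm can. A call with a gripper value outside its range is refused whole. The fingers move at their own pace and stop on an object; "force" is the grip in N (left out, the last holds). Time passes only in rows, so rows that repeat a pose let the fingers close. It gives the time, the measured TCP pose, the force and the opening at its end, in the units of the state.
- r.get_state(): the state, without advancing time (a new reading comes with each control period).
- vision.snapshot(name): name is "scene" or "top"; returns the picture (480x640x3 uint8, blue, green, red); there is no depth.
- vision.camera_params(name): a dict with "intrinsics" (3x3 intrinsics, pixels), "D" ([k1, k2, p1, p2, k3] as OpenCV has them; the pictures are not rectified), "extrinsics" (4x4, takes a point from world to camera coordinates). Camera axes: x right, y down, z forward; pixel columns grow to the right and rows downward; lengths in m; the calibration is good to about 2 mm. A picture is of the moment at which its call begins. camera_params takes no time and is no camera call.
- order.finish_job(): hands the job in, once; it reports no verdict.
Trained networks look in the newest picture that a camera, given by its name, has taken for a name from the list of things; names that differ only in an ending like _2 or _b are one class to them, and where a whole thing is asked for, a point or a joint stands for the part that bears it (a point fixed in the world has none). Each returns a list of dicts, best first, with "score" (0 to 1); they miss things now and then, are a little off and sometimes report something else, mostly with a low value. They report only what shows in the picture. A call takes as long as a camera call.
- nets.boxes_of(camera, label): "location" ([row, column] as shares, 0 to 1, of the picture: columns of its width, rows of its height, amid what is visible of it).
- nets.trace(camera, label): "region" (480x640 bool, what is visible of it) and "location" ([row, column] as shares, 0 to 1, of the picture: columns of its width, rows of its height, amid what is visible of it).
The state is a dict: "clock": time; "q": joint angles; "qd": joint speeds; "joint_torque": joint torques, N m; "tool_pos": TCP position; "eef_rot": TCP orientation; "contact_force": force on the tool from outside, world axes, zero at the start; "moment": the same for the moment, N m; "opening": opening from 0.0 (shut) to 1.0 (fully open).
Only numpy, scipy, OpenCV 4.12 (cv2) and the standard library are available. Lean on these libraries where they do the work, as an engineer would, in place of code of your own. Each camera call takes 0.05 s, during which the arm holds its last target.

## Working session

There is one attempt and no reset: what is moved stays moved. The work goes in short steps, Python scripts to look and compute and a tool call to move; the robot and the scene stay as the last step left them, time stands still between calls to the robot, and variables do not carry over. Pictures are saved under pics/ and viewed, and the job is handed in when it is done.

Besides the shell and the picture viewer there is one more tool, called after "Call:" as name([rows], argument=value, ...), one row to a line, values as JSON. send_rows: Moves the arm, as the interface text tells. Its arguments: {"type":"object","properties":{"series":{"type":"array"},"force":{"type":"number"}},"required":["series"]}

```bash
ls; mkdir -p pics
python3 - <<'E'
from plant import r, vision, order, nets
import cv2,numpy as np
np.set_printoptions(precision=4,suppress=True)
for n in("scene","top"):
    im=vision.snapshot(n); cv2.imwrite(f"pics/{n}0.png",im)
    p=vision.camera_params(n); print(n,p)
print(r.get_state())
E
```

```text
pics
scene {'intrinsics': array([[599.5871,   0.    , 314.1996],
       [  0.    , 599.5871, 247.1951],
       [  0.    ,   0.    ,   1.    ]]), 'D': array([0.0577, 0.    , 0.    , 0.    , 0.    ]), 'extrinsics': array([[ 0.7241,  0.6895, -0.0138, -0.4057],
       [ 0.5984, -0.6382, -0.4844, -0.339 ],
       [-0.3428,  0.3425, -0.8747,  1.1553],
       [ 0.    ,  0.    ,  0.    ,  1.    ]])}
top {'intrinsics': array([[489.337,   0.   , 320.243],
       [  0.   , 489.337, 238.8  ],
       [  0.   ,   0.   ,   1.   ]]), 'D': array([-0.0399,  0.    ,  0.    ,  0.    ,  0.    ]), 'extrinsics': array([[ 0.0099, -0.9992,  0.0396, -0.0435],
       [-0.9914, -0.015 , -0.1301,  0.5811],
       [ 0.1306, -0.038 , -0.9907,  0.8245],
       [ 0.    ,  0.    ,  0.    ,  1.    ]])}
{'clock': 0.1, 'q': array([-1.2392,  0.6899, -0.1945,  1.5662,  0.1573,  0.9025, -0.2151]), 'qd': array([ 0.001 , -0.0003,  0.0003, -0.0035,  0.0012, -0.0016,  0.0006]), 'joint_torque': array([ -0.0029, -52.8505,  -1.2713, -15.384 ,  -0.0525,   0.0019,
         0.    ]), 'tool_pos': array([0.1833, 0.597 , 0.249 ]), 'eef_rot': array([ 0.8041,  0.5944, -0.0006,  0.0005]), 'contact_force': array([ 0.329 , -0.3084, -0.7914]), 'moment': array([0.0338, 0.0564, 0.0089]), 'opening': 1.002914071696884}
```

View pics/scene0.png

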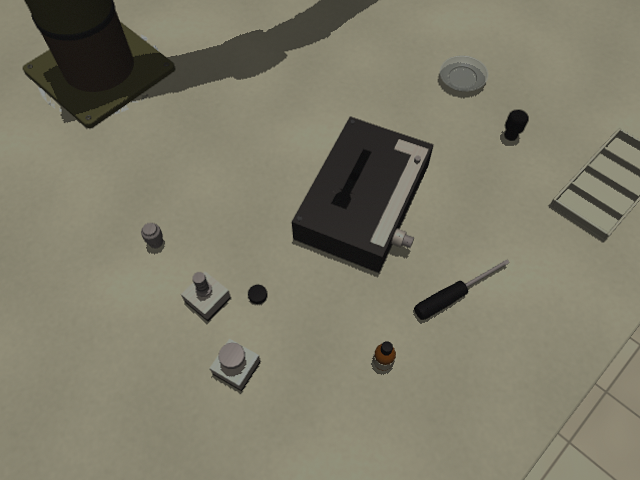

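View pics/top0.png

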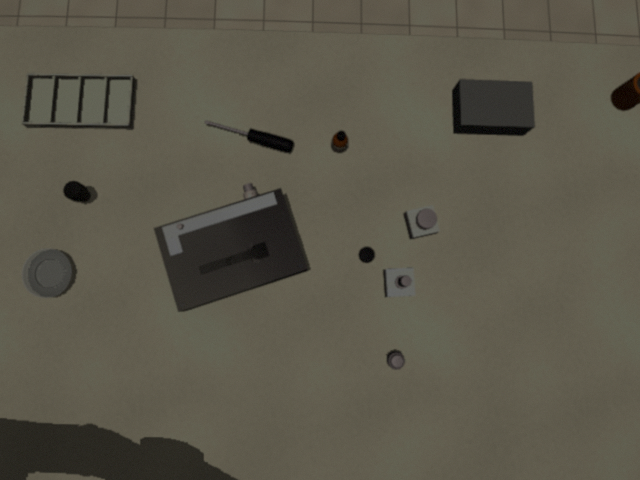

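```bash
python3 - <<'E'
import cv2,numpy as np
s=cv2.imread("pics/scene0.png");t=cv2.imread("pics/top0.png")
def crop(im,x0,y0,w,h,f,n):
    c=im[y0:y0+h,x0:x0+w]; c=cv2.resize(c,None,fx=f,fy=f,interpolation=cv2.INTER_CUBIC)
    c=np.clip(255*(c/255.)**0.5,0,255).astype(np.uint8)
    for k in range(0,w,10):
        cv2.putText(c,str(x0+k),(k*f,8),0,0.3,(0,255,255),1) if k%20==0 else 0
        cv2.line(c,(k*f,10),(k*f,14),(0,255,255),1)
    for k in range(0,h,10):
        cv2.putText(c,str(y0+k),(0,k*f+4),0,0.3,(0,255,255),1) if k%20==0 else 0
    cv2.imwrite(n,c)
crop(s,285,110,160,150,5,"pics/z1.png".replace("z1","z1"))
crop(t,150,180,165,135,4,"pics/z2.png")
crop(s,140,215,130,95,6,"pics/z3.png")
crop(t,350,200,100,90,6,"pics/z4.png")
E
cat > h.py <<'E'
import numpy as np,cv2
from scipy.optimize import least_squares
P={'scene':(599.5871,314.1996,247.1951,0.0577),'top':(489.337,320.243,238.8,-0.0399)}
def par(n):
    from plant import vision
    p=vision.camera_params(n); return p['intrinsics'],p['D'],p['extrinsics']
def proj(n,X):
    K,D,E=par(n); X=np.atleast_2d(np.asarray(X,float))
    return cv2.projectPoints(X,cv2.Rodrigues(E[:3,:3])[0],E[:3,3],K,D)[0][:,0]
def ray(n,uv):
    K,D,E=par(n); u=cv2.undistortPoints(np.array([[uv]],float),K,D)[0,0]
    R=E[:3,:3]; return -R.T@E[:3,3], R.T@np.array([u[0],u[1],1])
def onz(n,uv,z):
    o,d=ray(n,uv); return o+d*(z-o[2])/d[2]
E
python3 - <<'E'
from plant import nets
import numpy as np
from h import *
for l,z in(("pin",.06),("key",.055),("stage",.055),("slot_start",.055),("slot_end",.055),("lens_cap",.006),("objective",.025),("oil",.03),("pin_tip",.008)):
  for c in("scene","top"):
    try:
        for o in nets.boxes_of(c,l)[:2]:
            a,b=o['location']; uv=(b*640,a*480); print(l,c,round(o['score'],2),np.round(uv,1),np.round(onz(c,uv,z),4))
    except Exception as e: print(l,c,e)
E
```

```text
pin scene 0.77 [200.3 284.9] [ 0.5099 -0.1837  0.06  ]
pin top 0.75 [402.1 281.4] [ 0.5073 -0.1766  0.06  ]
key scene 0.88 [229.6 354.5] [ 0.616  -0.2244  0.055 ]
key top 0.81 [426.  218.4] [ 0.6185 -0.2214  0.055 ]
stage scene 0.87 [363.2 195.1] [0.5765 0.0957 0.055 ]
stage top 0.75 [228.1 247.6] [0.5619 0.1226 0.055 ]
slot_start scene 0.88 [366.2 193.7] [0.5781 0.101  0.055 ]
slot_start scene 0.36 [202.  283.3] [ 0.5073 -0.1794  0.055 ]
slot_start top 0.65 [231.5 247.3] [0.5625 0.1168 0.055 ]
slot_end scene 0.82 [364.6 196.9] [0.5803 0.0947 0.055 ]
slot_end scene 0.25 [380.3 356.8] [ 0.7672 -0.0863  0.055 ]
slot_end top 0.63 [230.6 250.4] [0.5571 0.1181 0.055 ]
lens_cap scene 0.73 [257.1 293.2] [ 0.5573 -0.1233  0.006 ]
lens_cap scene 0.19 [202.5 283. ] [ 0.4835 -0.169   0.006 ]
lens_cap top 0.46 [369.5 257.6] [ 0.5526 -0.128   0.006 ]
lens_cap top 0.24 [229.2 251. ] [0.5611 0.1277 0.006 ]
objective scene 0.8 [151.2 237.9] [ 0.3749 -0.1758  0.025 ]
objective top 0.71 [425.7 216.9] [ 0.6266 -0.2287  0.025 ]
objective top 0.52 [393.5 359.8] [ 0.3715 -0.1673  0.025 ]
oil scene 0.96 [380.6 356.9] [ 0.7636 -0.0783  0.03  ]
oil scene 0.39 [362.8 198.3] [0.57   0.1043 0.03  ]
oil top 0.63 [338.6 145.3] [ 0.7563 -0.0685  0.03  ]
pin_tip scene 0.69 [203.9 285.1] [ 0.4887 -0.1703  0.008 ]
pin_tip top 0.6 [399.  281.6] [ 0.5092 -0.1816  0.008 ]
```

View pics/z1.png

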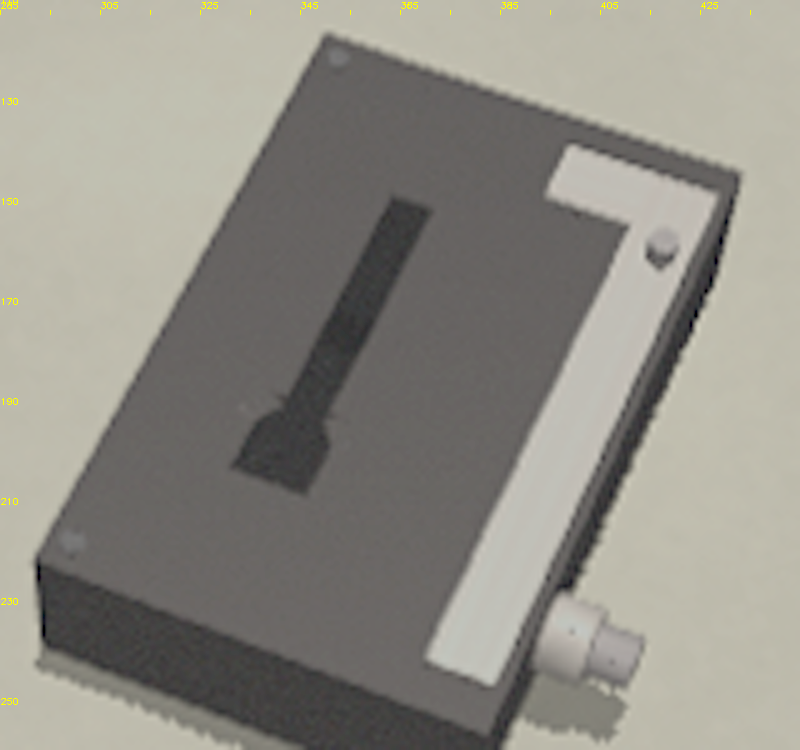

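View pics/z2.png

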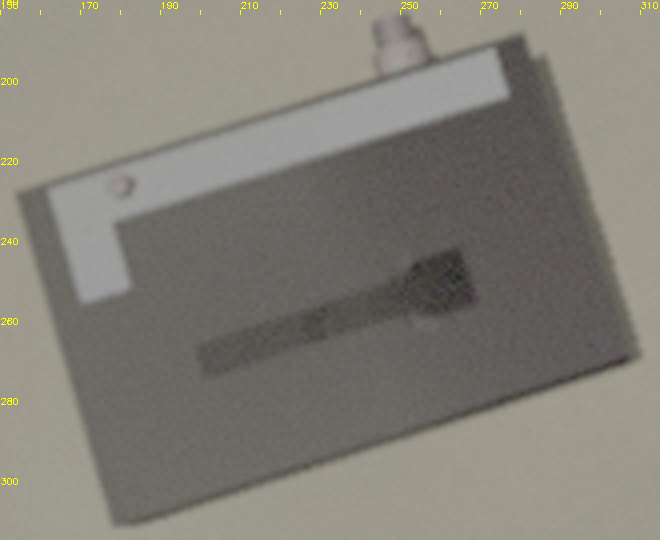

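View pics/z3.png

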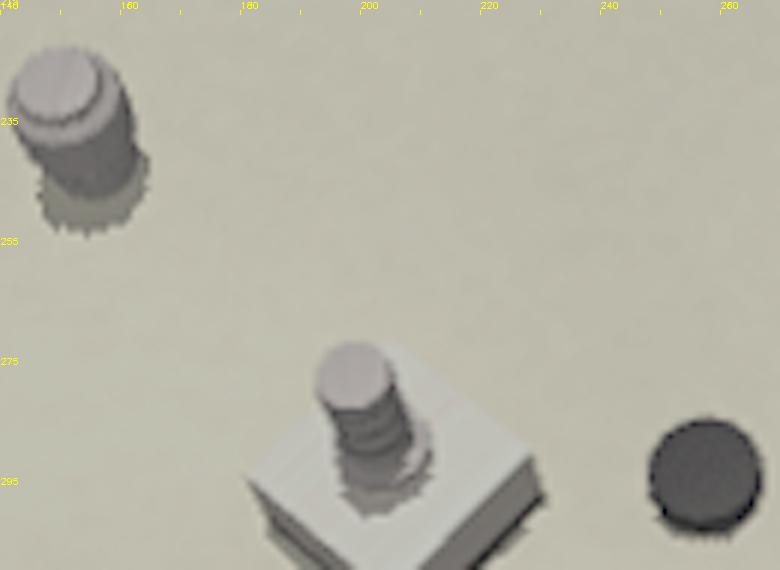

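View pics/z4.png

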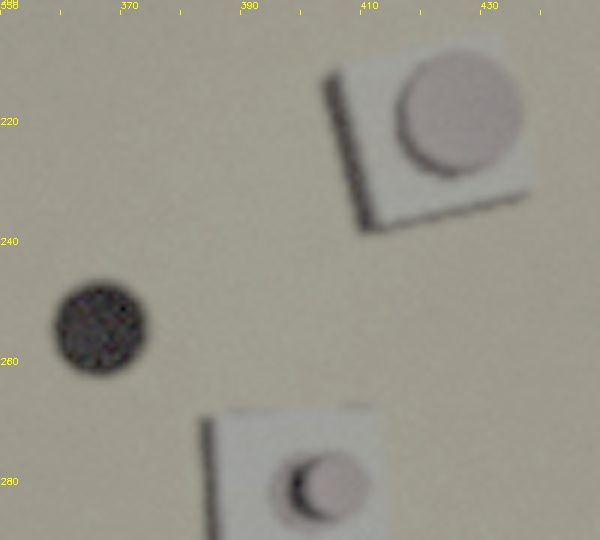

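```bash
cat >> h.py <<'E'
S=np.array([[75,115,55],[75,-115,55],[-75,-115,55],[-75,115,55],[-20-13,-60,55],[-20+13,-60,55],[-27.5,60,55],[-12.5,60,55]])/1e3
OB={'scene':[(432.6,144.2),(383.6,257.2),(292.2,221.6),(350,116.5),(330.6,202.8),(346,208.4),(363.6,148.8),(371,151.4)],
'top':[(154.1,227.6),(280.1,188.4),(309.1,268.4),(178.4,310.6),(268.6,254.8),(264.6,242.1),(200.8,273.8),(198.6,266.1)]}
def W(p,X):
    c,s=np.cos(p[2]),np.sin(p[2]); X=np.atleast_2d(X)
    return np.c_[p[0]+c*X[:,0]-s*X[:,1],p[1]+s*X[:,0]+c*X[:,1],X[:,2]]
def fit(cams):
    f=lambda p:np.concatenate([(proj(c,W(p,S))-np.array(OB[c])).ravel() for c in cams])
    return least_squares(f,[.57,.11,.2])
E
python3 - <<'E'
from h import *
np.set_printoptions(precision=4,suppress=True)
for cs in(['scene'],['top'],['scene','top']):
    o=fit(cs);p=o.x;print(cs,p,np.sqrt(np.mean(o.fun**2)));print(o.fun.reshape(-1,2)) if len(cs)==1 else 0
    print('start,end',W(p,[[-.02,-.047,.055],[-.02,.06,.055]]))
    c,s=np.cos(p[2]),np.sin(p[2])
    for cc,uv in(('scene',(353.5,177)),('top',(227,261))):
        q=onz(cc,uv,.05)[:2]-p[:2]; print(' dark patch stage xy',cc,c*q[0]+s*q[1],-s*q[0]+c*q[1])
print(onz('scene',(198.8,277.2),.08),onz('top',(405.4,280.4),.08))
print(onz('scene',(232,355),.06),onz('top',(426,218.4),.06))
E
```

```text
['scene'] [0.5614 0.1171 0.3377] 0.5885065783942933
[[ 1.1113 -0.4557]
 [-0.57   -0.5118]
 [-0.6672  0.2374]
 [-0.6515 -0.6709]
 [ 0.3252  0.7347]
 [ 0.3101  0.7985]
 [-0.4655 -0.3487]
 [ 0.6458 -0.0344]]
start,end [[0.5581 0.0662 0.055 ]
 [0.5227 0.1671 0.055 ]]
 dark patch stage xy scene -0.02126605790053693 0.004200506529258363
 dark patch stage xy top -0.018543360848559155 0.014226132350472653
['top'] [0.561  0.1188 0.3307] 0.6944386899084155
[[-0.666  -0.0171]
 [ 0.7583 -1.0439]
 [-1.5066  0.3077]
 [-0.3968  0.6121]
 [ 0.9232  0.6858]
 [ 0.3456 -0.895 ]
 [ 0.447   0.4659]
 [ 0.1175 -0.1925]]
start,end [[0.5574 0.0678 0.055 ]
 [0.5226 0.169  0.055 ]]
 dark patch stage xy scene -0.02145116603873636 0.0023801252465190537
 dark patch stage xy top -0.018798625282904033 0.01242454060444286
['scene', 'top'] [0.5611 0.118  0.3343] 0.7469830378114872
start,end [[0.5577 0.0671 0.055 ]
 [0.5226 0.1681 0.055 ]]
 dark patch stage xy scene -0.021311104942003563 0.0032105335642621637
 dark patch stage xy top -0.01862253623010451 0.013245365432571897
[ 0.5091 -0.181   0.08  ] [ 0.5081 -0.178   0.08  ]
[ 0.6206 -0.2234  0.06  ] [ 0.6176 -0.2201  0.06  ]
```

```bash
cat >> h.py <<'E'
from scipy.spatial.transform import Rotation as Ro
def to(target,yaw=None,frm=None):
    from plant import r
    s=r.get_state(); R=Ro.from_quat(s['eef_rot']).as_matrix()
    p=s['tool_pos'] if frm is None else np.array(frm)
    th=np.degrees(np.arctan2(R[1,0],R[0,0]))
    print('t',round(s['clock'],2),'pos',np.round(s['tool_pos'],4),'yaw',round(th,2),'tilt',np.round(R[:2,2],4),'F',np.round(s['contact_force'],2),'open',round(s['opening'],3))
    print('delta cm',np.round(100*R.T@(np.array(target)-p),2),'turn',None if yaw is None else round(th-yaw,2))
E
python3 - <<'E'
from h import *
to([.45,.33,.25],109.15)
E
```

```text
t 1.0 pos [0.1834 0.5975 0.2497] yaw 72.94 tilt [0.0001 0.0001] F [-0.87  0.01  0.64] open 0.998
delta cm [-1.775e+01  3.334e+01 -3.000e-02] turn -36.21
```

Call:
send_rows([
  {"delta_pos": [-17.7, 33.3, 0], "turn": -36.2, "jaw": 0},
  {"delta_pos": [-17.7, 33.3, 0], "turn": -36.2, "jaw": 0},
  {"delta_pos": [-17.7, 33.3, 0], "turn": -36.2, "jaw": 0},
  {"delta_pos": [-17.7, 33.3, 0], "turn": -36.2, "jaw": 0},
  {"delta_pos": [-17.7, 33.3, 0], "turn": -36.2, "jaw": 0},
  {"delta_pos": [-17.7, 33.3, 0], "turn": -36.2, "jaw": 0},
  {"delta_pos": [-17.7, 33.3, 0], "turn": -36.2, "jaw": 0},
  {"delta_pos": [-17.7, 33.3, 0], "turn": -36.2, "jaw": 0},
])

```text
clock: 1.67
tool_pos: [0.4202, 0.3599, 0.2499]
eef_rot: [0.58, 0.815, 0.0, 0.0]
contact_force: [0.5, 0.4, 0.0]
opening: 0.997
```

Run:
```python
from h import *
to([.55,.05,.22],109.15)
```

```text
t 1.67 pos [0.4202 0.3599 0.2499] yaw 109.13 tilt [0.0003 0.0004] F [0.52 0.36 0.04] open 0.997
delta cm [-33.53   2.1    2.98] turn -0.02
```

Call:
send_rows([
  {"delta_pos": [-33, 2.1, 2], "turn": 0, "jaw": 0},
  {"delta_pos": [-33, 2.1, 2], "turn": 0, "jaw": 0},
  {"delta_pos": [-33, 2.1, 2], "turn": 0, "jaw": 0},
  {"delta_pos": [-33, 2.1, 2], "turn": 0, "jaw": 0},
  {"delta_pos": [-33, 2.1, 2], "turn": 0, "jaw": 0},
  {"delta_pos": [-33, 2.1, 2], "turn": 0, "jaw": 0},
  {"delta_pos": [-33, 2.1, 2], "turn": 0, "jaw": 0},
  {"delta_pos": [-33, 2.1, 2], "turn": 0, "jaw": 0},
])

```text
clock: 2.33
tool_pos: [0.5476, 0.0541, 0.2297]
eef_rot: [0.58, 0.815, 0.0, 0.0]
contact_force: [0.3, 0.7, 0.2]
opening: 0.997
```

Run:
```python
from h import *
to([.5086,-.1795,.14],109.15)
```

```text
t 2.33 pos [0.5476 0.0541 0.2297] yaw 109.09 tilt [ 0.0005 -0.0003] F [0.34 0.67 0.2 ] open 0.997
delta cm [-20.8  -11.33   8.98] turn -0.06
```

Call:
send_rows([
  {"delta_pos": [-20.8, -11.3, 9], "turn": 0, "jaw": 0.3},
  {"delta_pos": [-20.8, -11.3, 9], "turn": 0, "jaw": 0.3},
  {"delta_pos": [-20.8, -11.3, 9], "turn": 0, "jaw": 0.3},
  {"delta_pos": [-20.8, -11.3, 9], "turn": 0, "jaw": 0.3},
  {"delta_pos": [-20.8, -11.3, 9], "turn": 0, "jaw": 0.3},
  {"delta_pos": [-20.8, -11.3, 9], "turn": 0, "jaw": 0.3},
  {"delta_pos": [-20.8, -11.3, 9], "turn": 0, "jaw": 0.3},
  {"delta_pos": [-20.8, -11.3, 9], "turn": 0, "jaw": 0.3},
])

```text
clock: 3.0
tool_pos: [0.5068, -0.1804, 0.1386]
eef_rot: [0.582, 0.813, -0.001, -0.001]
contact_force: [0.9, 0.5, 1.3]
opening: 0.701
```

Run:
```python
from h import *
from plant import vision
to([.5086,-.1795,.062],109.15)
for n,(x,y,w,h) in {'scene':(130,200,160,120),'top':(340,210,120,120)}.items():
    im=vision.snapshot(n)[y:y+h,x:x+w]; im=cv2.resize(im,None,fx=5,fy=5,interpolation=cv2.INTER_CUBIC)
    cv2.imwrite(f'pics/{n}1.png',np.clip(255*(im/255.)**.6,0,255).astype(np.uint8))
```

```text
t 3.0 pos [ 0.5068 -0.1804  0.1386] yaw 108.76 tilt [-0.0025 -0.0013] F [0.92 0.49 1.35] open 0.701
delta cm [0.03 0.23 7.66] turn -0.39
```

View pics/scene1.png

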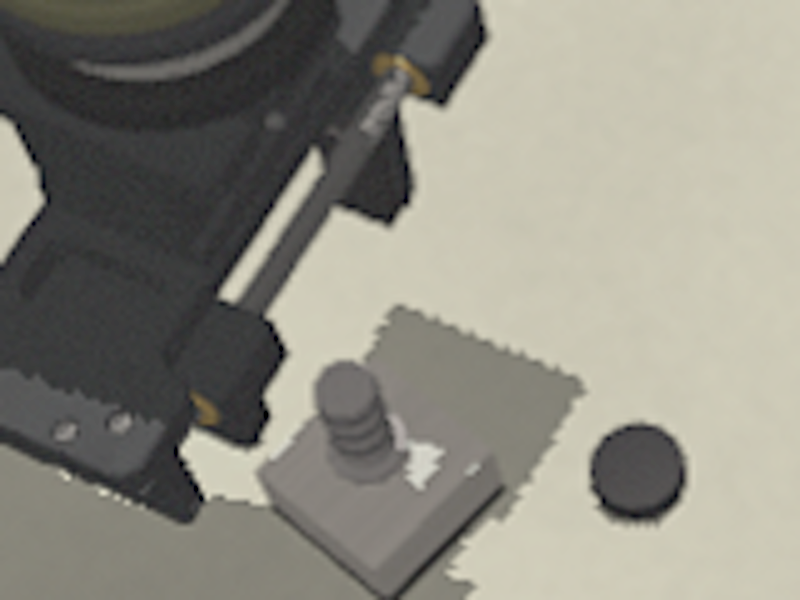

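View pics/top1.png

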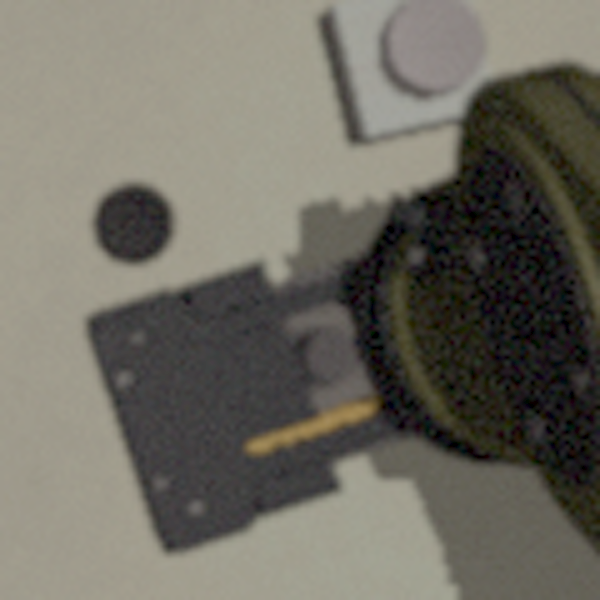

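Call:
send_rows([
  {"delta_pos": [0, 0, 2.5], "turn": 0, "jaw": 0.3},
  {"delta_pos": [0, 0, 5], "turn": 0, "jaw": 0.3},
  {"delta_pos": [0, 0, 5], "turn": 0, "jaw": 0.3},
  {"delta_pos": [0, 0, 5], "turn": 0, "jaw": 0.3},
  {"delta_pos": [0, 0, 5], "turn": 0, "jaw": 0.3},
])

```text
clock: 3.52
tool_pos: [0.5095, -0.1754, 0.0909]
eef_rot: [0.579, 0.815, 0.001, 0.001]
contact_force: [-1.3, 0.1, 0.5]
opening: 0.7
```

Run:
```python
from h import *
to([.5086,-.1795,.062],109.15)
```

```text
t 3.52 pos [ 0.5095 -0.1754  0.0909] yaw 109.27 tilt [0.0019 0.0005] F [-1.28  0.1   0.51] open 0.7
delta cm [-0.36 -0.23  2.89] turn 0.12
```

Call:
send_rows([
  {"delta_pos": [0, 0, 0], "turn": 0, "jaw": 0.3},
  {"delta_pos": [0, 0, 0], "turn": 0, "jaw": 0.3},
  {"delta_pos": [0, 0, 0], "turn": 0, "jaw": 0.3},
  {"delta_pos": [0, 0, 0], "turn": 0, "jaw": 0.3},
])

```text
clock: 3.85
tool_pos: [0.5087, -0.1769, 0.0903]
eef_rot: [0.58, 0.815, 0.0, 0.001]
contact_force: [0.1, 0.3, -0.3]
opening: 0.697
```

Run:
```python
from h import *
to([.5086,-.1795,.062],109.15)
```

```text
t 3.85 pos [ 0.5087 -0.1769  0.0903] yaw 109.13 tilt [ 0.0011 -0.0002] F [ 0.08  0.25 -0.26] open 0.697
delta cm [-0.24 -0.09  2.84] turn -0.02
```

Call:
send_rows([
  {"delta_pos": [-0.2, -0.1, 1.2], "turn": 0, "jaw": 0.3},
  {"delta_pos": [-0.2, -0.1, 2.2], "turn": 0, "jaw": 0.3},
  {"delta_pos": [-0.2, -0.1, 2.9], "turn": 0, "jaw": 0.3},
  {"delta_pos": [-0.2, -0.1, 2.9], "turn": 0, "jaw": 0.3},
  {"delta_pos": [-0.2, -0.1, 2.9], "turn": 0, "jaw": 0.3},
  {"delta_pos": [-0.2, -0.1, 2.9], "turn": 0, "jaw": 0.3},
])

```text
clock: 4.35
tool_pos: [0.5081, -0.1789, 0.0608]
eef_rot: [0.58, 0.815, 0.0, -0.0]
contact_force: [-0.6, 0.3, 1.0]
opening: 0.699
```

Call:
send_rows([
  {"delta_pos": [0, 0, 0], "turn": 0, "jaw": 0.55},
  {"delta_pos": [0, 0, 0], "turn": 0, "jaw": 0.65},
  {"delta_pos": [0, 0, 0], "turn": 0, "jaw": 0.72},
  {"delta_pos": [0, 0, 0], "turn": 0, "jaw": 0.76},
  {"delta_pos": [0, 0, 0], "turn": 0, "jaw": 0.78},
  {"delta_pos": [0, 0, 0], "turn": 0, "jaw": 0.8},
  {"delta_pos": [0, 0, 0], "turn": 0, "jaw": 0.83},
  {"delta_pos": [0, 0, 0], "turn": 0, "jaw": 0.9},
], force=10)

```text
clock: 5.02
tool_pos: [0.5081, -0.179, 0.0607]
eef_rot: [0.58, 0.815, 0.0, 0.0]
contact_force: [0.1, -0.2, 1.5]
opening: 0.202
```

Call:
send_rows([
  {"delta_pos": [0, 0, 0], "turn": 0, "jaw": 1},
  {"delta_pos": [0, 0, 0], "turn": 0, "jaw": 1},
  {"delta_pos": [0, 0, 0], "turn": 0, "jaw": 1},
  {"delta_pos": [0, 0, 0], "turn": 0, "jaw": 1},
], force=20)

```text
clock: 5.35
tool_pos: [0.5081, -0.179, 0.0607]
eef_rot: [0.58, 0.815, 0.0, 0.0]
contact_force: [-1.3, 0.3, 1.5]
opening: 0.193
```

Run:
```python
from h import *
from plant import vision,r
to([.5086,-.1795,.062],109.15)
print(r.get_state()['moment'])
for n,(x,y,w,h) in {'scene':(130,200,160,120),'top':(340,210,120,120)}.items():
    im=vision.snapshot(n)[y:y+h,x:x+w]; im=cv2.resize(im,None,fx=5,fy=5,interpolation=cv2.INTER_CUBIC)
    cv2.imwrite(f'pics/{n}2.png',np.clip(255*(im/255.)**.6,0,255).astype(np.uint8))
```

```text
t 5.35 pos [ 0.5081 -0.179   0.0607] yaw 109.14 tilt [0.0001 0.    ] F [-1.33  0.32  1.51] open 0.193
delta cm [-0.06  0.04 -0.13] turn -0.01
[0.02750021 0.03623888 0.06313894]
```

View pics/scene2.png

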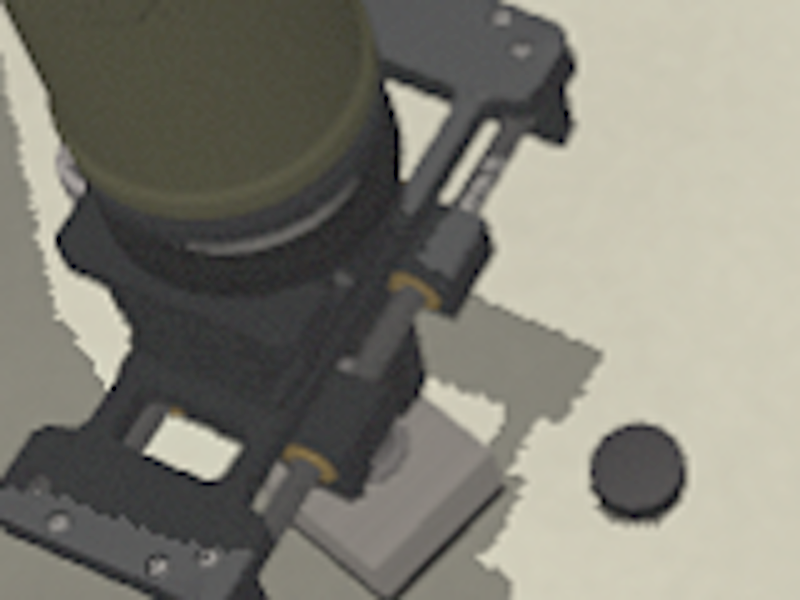

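Call:
send_rows([
  {"delta_pos": [0, 0, -1], "turn": 0, "jaw": 1},
  {"delta_pos": [0, 0, -2.5], "turn": 0, "jaw": 1},
  {"delta_pos": [0, 0, -5], "turn": 0, "jaw": 1},
  {"delta_pos": [0, 0, -7.5], "turn": 0, "jaw": 1},
  {"delta_pos": [0, 0, -9.5], "turn": 0, "jaw": 1},
  {"delta_pos": [0, 0, -10], "turn": 0, "jaw": 1},
  {"delta_pos": [0, 0, -10], "turn": 0, "jaw": 1},
  {"delta_pos": [0, 0, -10], "turn": 0, "jaw": 1},
])

```text
clock: 6.12
tool_pos: [0.5075, -0.1792, 0.1603]
eef_rot: [0.58, 0.815, -0.0, -0.0]
contact_force: [0.1, -0.0, -0.8]
opening: 0.197
```

Run:
```python
from h import *
from plant import vision,r
to([.5577,.0671,.155],109.15)
print(r.get_state()['moment'])
for n,(x,y,w,h) in {'scene':(100,160,200,150),'top':(340,210,150,120)}.items():
    im=vision.snapshot(n)[y:y+h,x:x+w]; im=cv2.resize(im,None,fx=4,fy=4,interpolation=cv2.INTER_CUBIC)
    cv2.imwrite(f'pics/{n}3.png',np.clip(255*(im/255.)**.6,0,255).astype(np.uint8))
```

```text
t 6.12 pos [ 0.5075 -0.1792  0.1603] yaw 109.13 tilt [-0.0007  0.    ] F [ 0.11 -0.02 -0.82] open 0.197
delta cm [21.62 12.81  0.53] turn -0.02
[ 0.02930242  0.04445349 -0.05390305]
```

View pics/scene3.png

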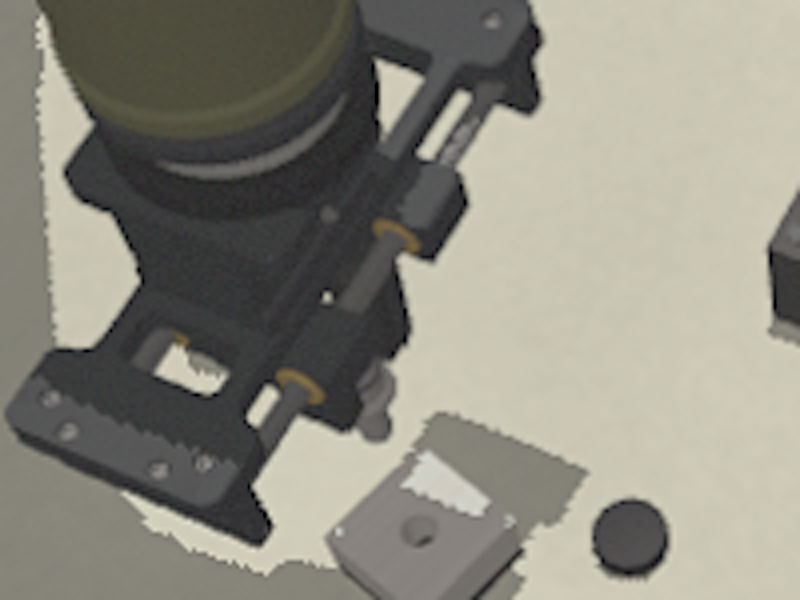

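View pics/top3.png

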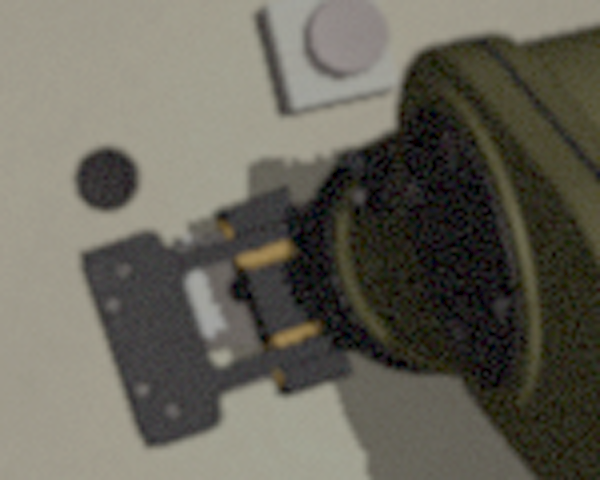

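Run:
```python
from h import *
print(onz('scene',(193.7,267.2),.1076), proj('scene',[.5075,-.1792,.1076]))
im=cv2.imread('pics/scene3.png')[330:460,330:430]; cv2.imwrite('pics/z5.png',cv2.resize(im,None,fx=5,fy=5,interpolation=cv2.INTER_CUBIC))
```

```text
[ 0.5063218  -0.18121214  0.1076    ] [[195.38013291 266.77038582]]
```

View pics/z5.png

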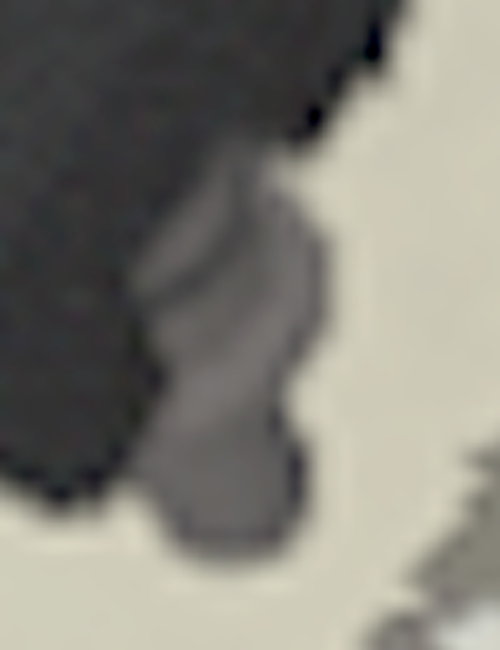

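Call:
send_rows([
  {"delta_pos": [3, 1.8, 0], "turn": 0, "jaw": 1},
  {"delta_pos": [6.5, 3.8, 0], "turn": 0, "jaw": 1},
  {"delta_pos": [10, 5.9, 0], "turn": 0, "jaw": 1},
  {"delta_pos": [13.5, 8, 0], "turn": 0, "jaw": 1},
  {"delta_pos": [17, 10, 0], "turn": 0, "jaw": 1},
  {"delta_pos": [20, 11.8, 0], "turn": 0, "jaw": 1},
  {"delta_pos": [21.5, 12.7, 0], "turn": 0, "jaw": 1},
  {"delta_pos": [21.8, 12.9, 0.5], "turn": 0, "jaw": 1},
])

```text
clock: 6.88
tool_pos: [0.5588, 0.0755, 0.1553]
eef_rot: [0.577, 0.817, 0.002, -0.001]
contact_force: [0.1, 0.2, -0.9]
opening: 0.196
```

Call:
send_rows([
  {"delta_pos": [0, 0, 1], "turn": 0, "jaw": 1},
  {"delta_pos": [0, 0, 2], "turn": 0, "jaw": 1},
  {"delta_pos": [0, 0, 3], "turn": 0, "jaw": 1},
  {"delta_pos": [0, 0, 3], "turn": 0, "jaw": 1},
  {"delta_pos": [0, 0, 3], "turn": 0, "jaw": 1},
  {"delta_pos": [0, 0, 3], "turn": 0, "jaw": 1},
])

```text
clock: 7.38
tool_pos: [0.5584, 0.0681, 0.1255]
eef_rot: [0.58, 0.814, -0.0, -0.0]
contact_force: [-0.1, 0.2, -0.3]
opening: 0.197
```

Run:
```python
from h import *
from plant import vision,r
to([.5577,.0685,.115],109.15)
print(r.get_state()['moment'])
for n,(x,y,w,h) in {'scene':(280,100,160,160),'top':(150,180,160,135)}.items():
    im0=vision.snapshot(n);cv2.imwrite(f'pics/{n}4full.png',im0);im=im0[y:y+h,x:x+w]; im=cv2.resize(im,None,fx=4,fy=4,interpolation=cv2.INTER_CUBIC)
    cv2.imwrite(f'pics/{n}4.png',np.clip(255*(im/255.)**.5,0,255).astype(np.uint8))
```

```text
t 7.38 pos [0.5584 0.0681 0.1255] yaw 109.05 tilt [-0.0003 -0.0003] F [-0.09  0.16 -0.34] open 0.197
delta cm [ 0.06 -0.06  1.05] turn -0.1
[ 0.03441541 -0.00542069  0.01121009]
```

View pics/scene4.png

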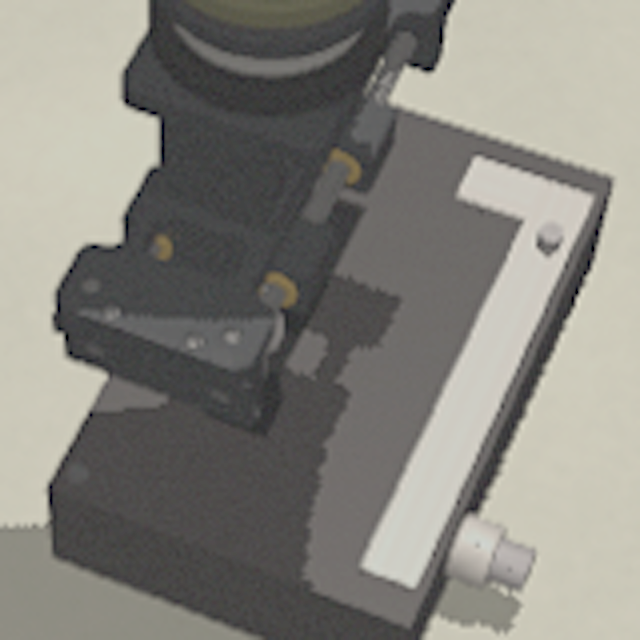

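View pics/top4.png

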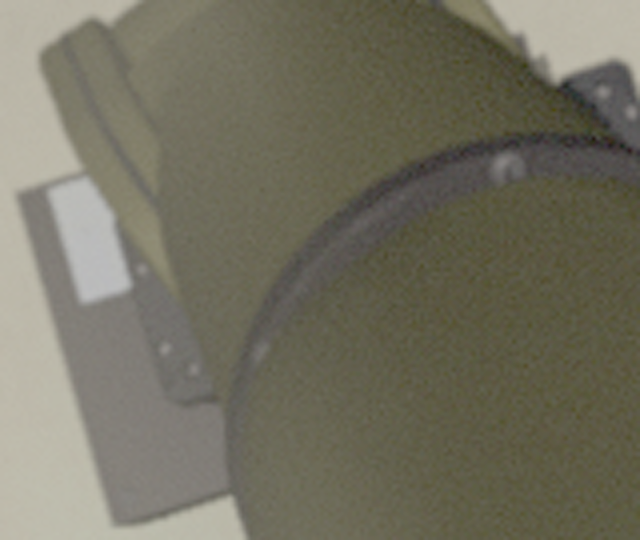

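Run:
```python
from h import *
p=(.5611,.119,.334)
print(proj('scene',[[.5584,.0681,.0728],[.5584,.0681,.1028]]), proj('scene',W(p,[[-.02,-.047,.055]])),W(p,[[-.02,-.047,.055]]))
im=cv2.imread('pics/scene4full.png')[165:215,315:385]; im=cv2.resize(im,None,fx=11,fy=11,interpolation=cv2.INTER_CUBIC);cv2.imwrite('pics/z6.png',np.clip(255*(im/160.)**.6,0,255).astype(np.uint8))
```

```text
[[343.15779444 192.88481952]
 [343.7343712  181.56533646]] [[342.43393953 199.03498187]] [[0.55761298 0.06804079 0.055     ]]
```

View pics/z6.png

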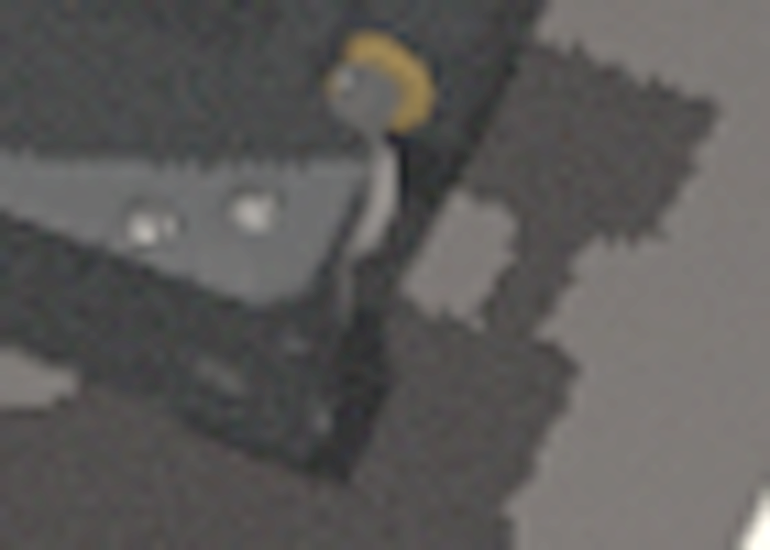

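Call:
send_rows([
  {"delta_pos": [0, -0.12, 0.5], "turn": -0.1, "jaw": 1},
  {"delta_pos": [0, -0.12, 1.0], "turn": -0.1, "jaw": 1},
  {"delta_pos": [0, -0.12, 1.5], "turn": -0.1, "jaw": 1},
  {"delta_pos": [0, -0.12, 1.9], "turn": -0.1, "jaw": 1},
  {"delta_pos": [0, -0.12, 1.9], "turn": -0.1, "jaw": 1},
  {"delta_pos": [0, -0.12, 1.9], "turn": -0.1, "jaw": 1},
  {"delta_pos": [0, -0.12, 1.9], "turn": -0.1, "jaw": 1},
])

```text
clock: 8.07
tool_pos: [0.5574, 0.0689, 0.1067]
eef_rot: [0.579, 0.815, 0.0, -0.0]
contact_force: [-0.3, -0.8, -1.6]
opening: 0.198
```

Run:
```python
from h import *
from plant import r
to([.5572,.0675,.1027],109.15)
print(r.get_state()['moment'])
```

```text
t 8.07 pos [0.5574 0.0689 0.1067] yaw 109.25 tilt [0.     0.0001] F [-0.25 -0.81 -1.58] open 0.198
delta cm [-0.13 -0.06  0.4 ] turn 0.1
[ 0.06697417 -0.00679152  0.01665796]
```

Call:
send_rows([
  {"delta_pos": [0, 0, 0.1], "turn": 0, "jaw": 1},
  {"delta_pos": [0, 0, 0.2], "turn": 0, "jaw": 1},
  {"delta_pos": [0, 0, 0.3], "turn": 0, "jaw": 1},
  {"delta_pos": [0, 0, 0.3], "turn": 0, "jaw": 1},
  {"delta_pos": [0, 0, 0.3], "turn": 0, "jaw": 1},
])

```text
clock: 8.48
tool_pos: [0.5573, 0.0688, 0.1037]
eef_rot: [0.579, 0.815, 0.0, -0.0]
contact_force: [-0.1, 0.3, -0.6]
opening: 0.197
```

Call:
send_rows([
  {"delta_pos": [0, 0, 0.05], "turn": 0, "jaw": 1},
  {"delta_pos": [0, 0, 0.05], "turn": 0, "jaw": 1},
  {"delta_pos": [0, 0, 0.05], "turn": 0, "jaw": 1},
])

```text
clock: 8.73
tool_pos: [0.5573, 0.0688, 0.1032]
eef_rot: [0.579, 0.815, 0.0, -0.0]
contact_force: [-0.7, -0.9, -1.0]
opening: 0.198
```

Call:
send_rows([
  {"delta_pos": [0, 0, 0.05], "turn": 0, "jaw": 1},
  {"delta_pos": [0, 0, 0.05], "turn": 0, "jaw": 1},
  {"delta_pos": [0, 0, 0.05], "turn": 0, "jaw": 1},
])

```text
clock: 8.98
tool_pos: [0.5574, 0.0688, 0.1028]
eef_rot: [0.579, 0.815, 0.0, 0.0]
contact_force: [0.6, -0.1, -0.2]
opening: 0.196
```

Call:
send_rows([
  {"delta_pos": [0, 0, 0.05], "turn": 0, "jaw": 1},
  {"delta_pos": [0, 0, 0.05], "turn": 0, "jaw": 1},
  {"delta_pos": [0, 0, 0.05], "turn": 0, "jaw": 1},
])

```text
clock: 9.23
tool_pos: [0.5576, 0.069, 0.1026]
eef_rot: [0.579, 0.815, 0.0, 0.0]
contact_force: [-0.2, -0.2, 4.6]
opening: 0.197
```

Call:
send_rows([
  {"delta_pos": [0, 0, 0], "turn": 0, "jaw": 1},
])

```text
clock: 9.32
tool_pos: [0.5576, 0.0689, 0.1026]
eef_rot: [0.579, 0.815, 0.0, 0.0]
contact_force: [-0.3, -0.4, 4.9]
opening: 0.197
```

Call:
send_rows([
  {"delta_pos": [0, 0, 0], "turn": 0, "jaw": 1},
])

```text
clock: 9.4
tool_pos: [0.5576, 0.0689, 0.1026]
eef_rot: [0.579, 0.815, 0.0, 0.0]
contact_force: [-0.0, -0.6, 5.7]
opening: 0.195
```

Call:
send_rows([
  {"delta_pos": [0.2, 0, -0.01], "turn": 0, "jaw": 1},
  {"delta_pos": [0.4, 0, -0.01], "turn": 0, "jaw": 1},
  {"delta_pos": [0.6, 0, -0.01], "turn": 0, "jaw": 1},
  {"delta_pos": [0.8, 0, -0.01], "turn": 0, "jaw": 1},
  {"delta_pos": [1.0, 0, -0.01], "turn": 0, "jaw": 1},
])

```text
clock: 9.82
tool_pos: [0.5547, 0.0769, 0.1026]
eef_rot: [0.58, 0.815, -0.0, 0.001]
contact_force: [1.3, -4.8, 5.3]
opening: 0.198
```

```bash
cat > st.py <<'E'
from h import *
from plant import r
p=(.5610,.1188,.3343)
s=r.get_state();x=s['tool_pos'];c,q=np.cos(p[2]),np.sin(p[2]);d=x[:2]-p[:2];F=s['contact_force']
R=Ro.from_quat(s['eef_rot']).as_matrix()
print('stage xy mm',np.round(1e3*np.array([c*d[0]+q*d[1],-q*d[0]+c*d[1]]),1),'z',round(x[2]*1e3,2),'F stage',np.round([c*F[0]+q*F[1],-q*F[0]+c*F[1],F[2]],1),'M',np.round(s['moment'],2),'yaw',np.round(np.degrees(np.arctan2(R[1,0],R[0,0])),2))
E
python3 st.py
```

```text
stage xy mm [-19.7 -37.5] z 102.61 F stage [-0.3 -4.9  5.3] M [-0.78 -0.32 -0.06] yaw 109.16
```

Call:
send_rows([
  {"delta_pos": [0.2, 0, -0.01], "turn": 0, "jaw": 1},
  {"delta_pos": [0.4, 0, -0.01], "turn": 0, "jaw": 1},
  {"delta_pos": [0.6, 0, -0.01], "turn": 0, "jaw": 1},
  {"delta_pos": [0.8, 0, -0.01], "turn": 0, "jaw": 1},
  {"delta_pos": [1.0, 0, -0.01], "turn": 0, "jaw": 1},
])

```text
clock: 10.23
tool_pos: [0.5511, 0.087, 0.1026]
eef_rot: [0.579, 0.815, -0.0, 0.001]
contact_force: [1.5, -3.0, 4.7]
opening: 0.194
```

```bash
python3 st.py
```

```text
stage xy mm [-19.7 -26.8] z 102.6 F stage [ 0.4 -3.3  4.7] M [-0.83 -0.32  0.02] yaw 109.2
```

Now entering the narrow part; continuing carefully.

Call:
send_rows([
  {"delta_pos": [0.2, 0, 0], "turn": 0, "jaw": 1},
  {"delta_pos": [0.4, 0, 0], "turn": 0, "jaw": 1},
  {"delta_pos": [0.6, 0, 0], "turn": 0, "jaw": 1},
  {"delta_pos": [0.8, 0, 0], "turn": 0, "jaw": 1},
])

```text
clock: 10.57
tool_pos: [0.5485, 0.0946, 0.1026]
eef_rot: [0.579, 0.815, -0.0, 0.001]
contact_force: [1.6, -4.8, 5.8]
opening: 0.2
```

```bash
python3 st.py
```

```text
stage xy mm [-19.8 -18.8] z 102.59 F stage [-0.1 -5.   5.8] M [-0.88 -0.3  -0.03] yaw 109.2
```

Call:
send_rows([
  {"delta_pos": [0.2, 0, 0], "turn": 0, "jaw": 1},
  {"delta_pos": [0.4, 0, 0], "turn": 0, "jaw": 1},
  {"delta_pos": [0.6, 0, 0], "turn": 0, "jaw": 1},
])

```text
clock: 10.82
tool_pos: [0.5465, 0.1002, 0.1026]
eef_rot: [0.579, 0.815, -0.0, 0.001]
contact_force: [1.6, -3.5, 5.0]
opening: 0.197
```

```bash
python3 st.py
```

```text
stage xy mm [-19.8 -12.8] z 102.59 F stage [ 0.3 -3.8  5. ] M [-0.91 -0.26 -0.02] yaw 109.2
```

Call:
send_rows([
  {"delta_pos": [0.2, 0, -0.01], "turn": 0, "jaw": 1},
  {"delta_pos": [0.4, 0, -0.01], "turn": 0, "jaw": 1},
  {"delta_pos": [0.6, 0, -0.01], "turn": 0, "jaw": 1},
])

```text
clock: 11.07
tool_pos: [0.5442, 0.1063, 0.1026]
eef_rot: [0.579, 0.815, -0.0, 0.0]
contact_force: [1.2, -3.8, 4.9]
opening: 0.2
```

```bash
python3 st.py
```

```text
stage xy mm [-19.9  -6.3] z 102.59 F stage [-0.1 -4.   4.9] M [-0.8  -0.34  0.04] yaw 109.22
```

Call:
send_rows([
  {"delta_pos": [0.15, 0, 0], "turn": 0, "jaw": 1},
  {"delta_pos": [0.3, 0, 0], "turn": 0, "jaw": 1},
])

```text
clock: 11.23
tool_pos: [0.5432, 0.1091, 0.1026]
eef_rot: [0.579, 0.815, -0.0, 0.0]
contact_force: [0.6, -3.4, 4.8]
opening: 0.193
```

```bash
python3 st.py
```

```text
stage xy mm [-20.   -3.3] z 102.58 F stage [-0.6 -3.4  4.8] M [-0.86 -0.32  0.  ] yaw 109.22
```

Call:
send_rows([
  {"delta_pos": [0.15, 0, 0], "turn": 0, "jaw": 1},
  {"delta_pos": [0.3, 0, 0], "turn": 0, "jaw": 1},
])

```text
clock: 11.4
tool_pos: [0.5422, 0.112, 0.1025]
eef_rot: [0.579, 0.815, -0.0, 0.0]
contact_force: [0.6, -3.4, 4.2]
opening: 0.199
```

```bash
python3 st.py
```

```text
stage xy mm [-20.   -0.3] z 102.54 F stage [-0.6 -3.4  4.2] M [-0.74 -0.27 -0.  ] yaw 109.22
```

Call:
send_rows([
  {"delta_pos": [0.1, 0, 0], "turn": 0, "jaw": 1},
  {"delta_pos": [0.2, 0, 0], "turn": 0, "jaw": 1},
])

```text
clock: 11.57
tool_pos: [0.5414, 0.1142, 0.1024]
eef_rot: [0.579, 0.815, -0.0, -0.0]
contact_force: [-0.0, -1.5, 4.7]
opening: 0.196
```

```bash
python3 st.py
```

```text
stage xy mm [-20.    2.1] z 102.41 F stage [-0.5 -1.4  4.7] M [-0.61 -0.16  0.01] yaw 109.24
```

Call:
send_rows([
  {"delta_pos": [0.1, 0, 0], "turn": 0, "jaw": 1},
  {"delta_pos": [0.2, 0, 0], "turn": 0, "jaw": 1},
])

```text
clock: 11.73
tool_pos: [0.5399, 0.1171, 0.102]
eef_rot: [0.579, 0.816, 0.0, -0.001]
contact_force: [0.1, 0.6, -0.6]
opening: 0.194
```

```bash
python3 st.py
```

```text
stage xy mm [-20.5   5.4] z 101.97 F stage [ 0.2  0.5 -0.6] M [ 0.07  0.05 -0.01] yaw 109.29
```

Call:
send_rows([
  {"delta_pos": [0.1, 0, 0], "turn": 0, "jaw": 1},
  {"delta_pos": [0.2, 0, 0], "turn": 0, "jaw": 1},
])

```text
clock: 11.9
tool_pos: [0.5394, 0.1188, 0.102]
eef_rot: [0.579, 0.816, -0.0, -0.001]
contact_force: [-0.2, 0.5, -1.0]
opening: 0.199
```

```bash
python3 st.py
```

```text
stage xy mm [-20.4   7.1] z 102.03 F stage [-0.1  0.5 -1. ] M [ 0.02 -0.    0.04] yaw 109.29
```

Call:
send_rows([
  {"delta_pos": [0.08, 0, 0], "turn": 0, "jaw": 1},
  {"delta_pos": [0.08, 0, 0.05], "turn": 0, "jaw": 1},
  {"delta_pos": [0.08, 0, 0.1], "turn": 0, "jaw": 1},
  {"delta_pos": [0.08, 0, 0.15], "turn": 0, "jaw": 1},
  {"delta_pos": [0.08, 0, 0.15], "turn": 0, "jaw": 1},
])

```text
clock: 12.32
tool_pos: [0.5398, 0.1186, 0.1009]
eef_rot: [0.579, 0.815, -0.0, -0.0]
contact_force: [0.1, 0.2, -0.9]
opening: 0.197
```

```bash
python3 st.py
```

```text
stage xy mm [-20.1   6.7] z 100.87 F stage [ 0.2  0.2 -0.9] M [ 0.04 -0.05  0.04] yaw 109.23
```

Call:
send_rows([
  {"delta_pos": [0, 0, 0.05], "turn": 0, "jaw": 1},
  {"delta_pos": [0, 0, 0.1], "turn": 0, "jaw": 1},
  {"delta_pos": [0, 0, 0.1], "turn": 0, "jaw": 1},
])

```text
clock: 12.57
tool_pos: [0.5399, 0.1186, 0.0999]
eef_rot: [0.579, 0.815, -0.0, -0.0]
contact_force: [0.3, -0.3, -1.0]
opening: 0.198
```

```bash
python3 st.py
```

```text
stage xy mm [-20.    6.7] z 99.93 F stage [ 0.2 -0.4 -1. ] M [ 0.05  0.03 -0.01] yaw 109.23
```

Call:
send_rows([
  {"delta_pos": [0.05, 0, 0.05], "turn": 0, "jaw": 1},
  {"delta_pos": [0.05, 0, 0.1], "turn": 0, "jaw": 1},
  {"delta_pos": [0.05, 0, 0.15], "turn": 0, "jaw": 1},
  {"delta_pos": [0.05, 0, 0.15], "turn": 0, "jaw": 1},
])

```text
clock: 12.9
tool_pos: [0.5397, 0.1191, 0.0984]
eef_rot: [0.579, 0.815, -0.0, -0.0]
contact_force: [-0.3, -0.4, -1.3]
opening: 0.198
```

```bash
python3 st.py
```

```text
stage xy mm [-20.    7.3] z 98.42 F stage [-0.5 -0.3 -1.3] M [ 0.04 -0.05  0.  ] yaw 109.24
```

Call:
send_rows([
  {"delta_pos": [0, 0, 0.05], "turn": 0, "jaw": 1},
  {"delta_pos": [0, 0, 0.1], "turn": 0, "jaw": 1},
  {"delta_pos": [0, 0, 0.15], "turn": 0, "jaw": 1},
  {"delta_pos": [0, 0, 0.15], "turn": 0, "jaw": 1},
])

```text
clock: 13.23
tool_pos: [0.5397, 0.1191, 0.0969]
eef_rot: [0.579, 0.815, -0.0, -0.0]
contact_force: [-1.2, -0.9, -1.4]
opening: 0.197
```

```bash
python3 st.py
```

```text
stage xy mm [-20.    7.3] z 96.91 F stage [-1.4 -0.4 -1.4] M [ 0.04  0.01 -0.  ] yaw 109.24
```

Call:
send_rows([
  {"delta_pos": [0, 0, 0.15], "turn": 0, "jaw": 1},
  {"delta_pos": [0, 0, 0.3], "turn": 0, "jaw": 1},
  {"delta_pos": [0, 0, 0.45], "turn": 0, "jaw": 1},
  {"delta_pos": [0, 0, 0.6], "turn": 0, "jaw": 1},
  {"delta_pos": [0, 0, 0.6], "turn": 0, "jaw": 1},
])

```text
clock: 13.65
tool_pos: [0.5395, 0.1191, 0.0906]
eef_rot: [0.579, 0.815, -0.0, -0.0]
contact_force: [-1.0, -0.1, -1.1]
opening: 0.197
```

```bash
python3 st.py
```

```text
stage xy mm [-20.2   7.3] z 90.63 F stage [-0.9  0.2 -1.1] M [ 0.08 -0.01 -0.  ] yaw 109.24
```

Call:
send_rows([
  {"delta_pos": [0, 0, 0.15], "turn": 0, "jaw": 1},
  {"delta_pos": [0, 0, 0.3], "turn": 0, "jaw": 1},
  {"delta_pos": [0, 0, 0.45], "turn": 0, "jaw": 1},
  {"delta_pos": [0, 0, 0.6], "turn": 0, "jaw": 1},
  {"delta_pos": [0, 0, 0.6], "turn": 0, "jaw": 1},
])

```text
clock: 14.07
tool_pos: [0.5396, 0.1191, 0.0847]
eef_rot: [0.579, 0.815, -0.0, -0.0]
contact_force: [-0.5, 0.7, -0.3]
opening: 0.2
```

```bash
python3 st.py
```

```text
stage xy mm [-20.2   7.3] z 84.7 F stage [-0.3  0.8 -0.3] M [ 0.04 -0.02 -0.02] yaw 109.24
```

Call:
send_rows([
  {"delta_pos": [0, 0, 0.15], "turn": 0, "jaw": 1},
  {"delta_pos": [0, 0, 0.3], "turn": 0, "jaw": 1},
  {"delta_pos": [0, 0, 0.45], "turn": 0, "jaw": 1},
  {"delta_pos": [0, 0, 0.55], "turn": 0, "jaw": 1},
  {"delta_pos": [0, 0, 0.55], "turn": 0, "jaw": 1},
])

```text
clock: 14.48
tool_pos: [0.5396, 0.1191, 0.0793]
eef_rot: [0.579, 0.815, -0.0, -0.0]
contact_force: [-0.1, 0.2, -0.6]
opening: 0.196
```

```bash
python3 st.py
```

```text
stage xy mm [-20.1   7.3] z 79.26 F stage [ 0.   0.3 -0.6] M [0.07 0.01 0.03] yaw 109.24
```

Call:
send_rows([
  {"delta_pos": [0, 0, 0.05], "turn": 0, "jaw": 1},
  {"delta_pos": [0, 0, 0.1], "turn": 0, "jaw": 1},
  {"delta_pos": [0, 0, 0.15], "turn": 0, "jaw": 1},
  {"delta_pos": [0, 0, 0.17], "turn": 0, "jaw": 1},
  {"delta_pos": [0, 0, 0.17], "turn": 0, "jaw": 1},
])

```text
clock: 14.9
tool_pos: [0.5397, 0.1191, 0.0778]
eef_rot: [0.579, 0.815, 0.0, -0.0]
contact_force: [0.3, -1.5, -1.7]
opening: 0.197
```

```bash
python3 st.py
```

```text
stage xy mm [-20.    7.3] z 77.78 F stage [-0.2 -1.5 -1.7] M [ 0.11  0.02 -0.04] yaw 109.24
```

Call:
send_rows([
  {"delta_pos": [0, 0, 0.02], "turn": 0, "jaw": 1},
  {"delta_pos": [0, 0, 0.02], "turn": 0, "jaw": 1},
])

```text
clock: 15.07
tool_pos: [0.5398, 0.1192, 0.0777]
eef_rot: [0.579, 0.815, 0.0, 0.0]
contact_force: [0.0, 0.4, 0.7]
opening: 0.188
```

```bash
python3 st.py
```

```text
stage xy mm [-19.9   7.3] z 77.74 F stage [0.1 0.4 0.7] M [ 0.    0.07 -0.04] yaw 109.24
```

Contact is starting at exactly the predicted home height; a touch more to seat it.

Call:
send_rows([
  {"delta_pos": [0, 0, 0.02], "turn": 0, "jaw": 1},
  {"delta_pos": [0, 0, 0.03], "turn": 0, "jaw": 1},
  {"delta_pos": [0, 0, 0.03], "turn": 0, "jaw": 1},
])

```text
clock: 15.32
tool_pos: [0.5398, 0.1192, 0.0777]
eef_rot: [0.579, 0.815, 0.0, 0.0]
contact_force: [-0.7, -0.1, 4.7]
opening: 0.195
```

```bash
python3 st.py
```

```text
stage xy mm [-19.9   7.3] z 77.69 F stage [-0.7  0.1  4.7] M [-0.07  0.21 -0.03] yaw 109.24
```

Call:
send_rows([
  {"delta_pos": [0, 0, -0.02], "turn": 0, "jaw": 0.95},
  {"delta_pos": [0, 0, -0.02], "turn": 0, "jaw": 0.75},
  {"delta_pos": [0, 0, -0.02], "turn": 0, "jaw": 0.6},
  {"delta_pos": [0, 0, -0.02], "turn": 0, "jaw": 0.5},
  {"delta_pos": [0, 0, -0.02], "turn": 0, "jaw": 0.5},
  {"delta_pos": [0, 0, -0.02], "turn": 0, "jaw": 0.5},
])

```text
clock: 15.82
tool_pos: [0.5397, 0.1192, 0.0773]
eef_rot: [0.579, 0.815, -0.0, -0.0]
contact_force: [-0.4, -1.5, -0.4]
opening: 0.499
```

```bash
python3 st.py
```

```text
stage xy mm [-20.    7.3] z 77.33 F stage [-0.9 -1.3 -0.4] M [0.03 0.06 0.05] yaw 109.24
```

Call:
send_rows([
  {"delta_pos": [0, 0, -1], "turn": 0, "jaw": 0.5},
  {"delta_pos": [0, 0, -2.5], "turn": 0, "jaw": 0.5},
  {"delta_pos": [0, 0, -5], "turn": 0, "jaw": 0.5},
  {"delta_pos": [0, 0, -8], "turn": 0, "jaw": 0.5},
  {"delta_pos": [0, 0, -11], "turn": 0, "jaw": 0.5},
  {"delta_pos": [0, 0, -14], "turn": 0, "jaw": 0.5},
  {"delta_pos": [0, 0, -15], "turn": 0, "jaw": 0.5},
  {"delta_pos": [0, 0, -15], "turn": 0, "jaw": 0.5},
])

```text
clock: 16.48
tool_pos: [0.5413, 0.1197, 0.2306]
eef_rot: [0.579, 0.815, 0.002, 0.002]
contact_force: [0.4, -0.8, -0.6]
opening: 0.5
```

Call:
send_rows([
  {"delta_pos": [4, -2, 0], "turn": 0, "jaw": 0.5},
  {"delta_pos": [8, -4, 0], "turn": 0, "jaw": 0.5},
  {"delta_pos": [12, -6, 0], "turn": 0, "jaw": 0.5},
  {"delta_pos": [16, -8, 0], "turn": 0, "jaw": 0.5},
  {"delta_pos": [20, -9, 0], "turn": 0, "jaw": 0.5},
  {"delta_pos": [22, -9, 0], "turn": 0, "jaw": 0.5},
  {"delta_pos": [22, -9, 0], "turn": 0, "jaw": 0.5},
  {"delta_pos": [22, -9, 0], "turn": 0, "jaw": 0.5},
])

```text
clock: 17.15
tool_pos: [0.3806, 0.2984, 0.2265]
eef_rot: [0.577, 0.817, -0.001, -0.001]
contact_force: [0.0, -0.0, -0.3]
opening: 0.5
```

```bash
python3 - <<'E'
from h import *
from plant import vision
for n,(x,y,w,h) in {'scene':(280,100,160,150),'top':(150,180,160,135)}.items():
    im0=vision.snapshot(n);cv2.imwrite(f'pics/{n}5full.png',im0);im=im0[y:y+h,x:x+w]; im=cv2.resize(im,None,fx=4,fy=4,interpolation=cv2.INTER_CUBIC)
    cv2.imwrite(f'pics/{n}5.png',np.clip(255*(im/255.)**.5,0,255).astype(np.uint8))
E
python3 st.py
```

```text
stage xy mm [-110.7  225.5] z 226.48 F stage [ 0.1 -1.3 -0.1] M [ 0.02 -0.03  0.03] yaw 109.17
```

View pics/scene5.png

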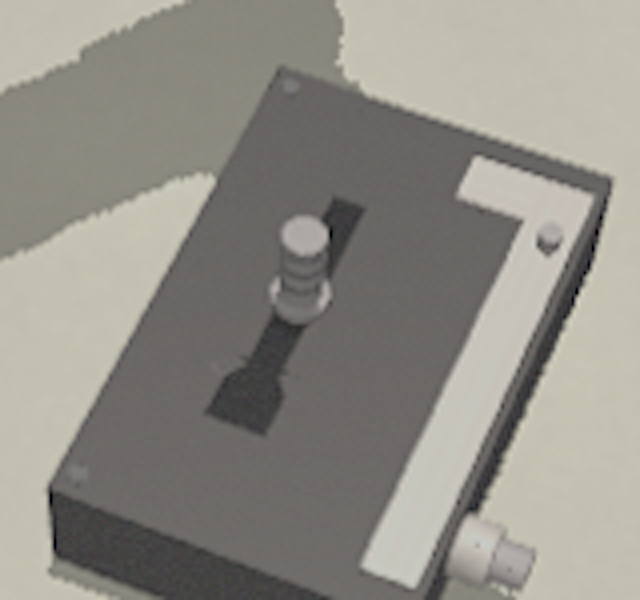

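View pics/top5full.png

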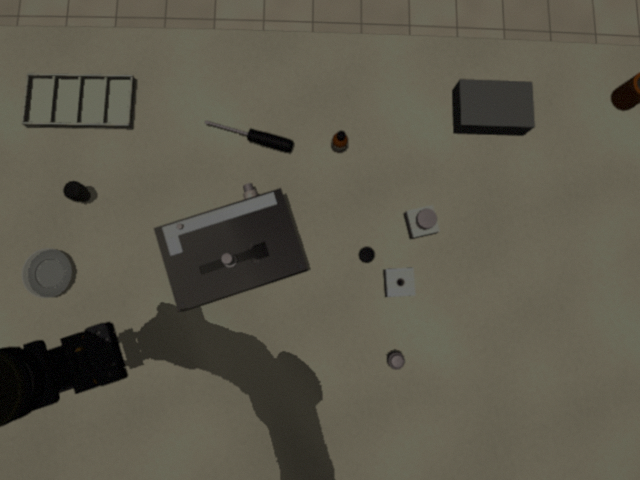

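View pics/scene5full.png

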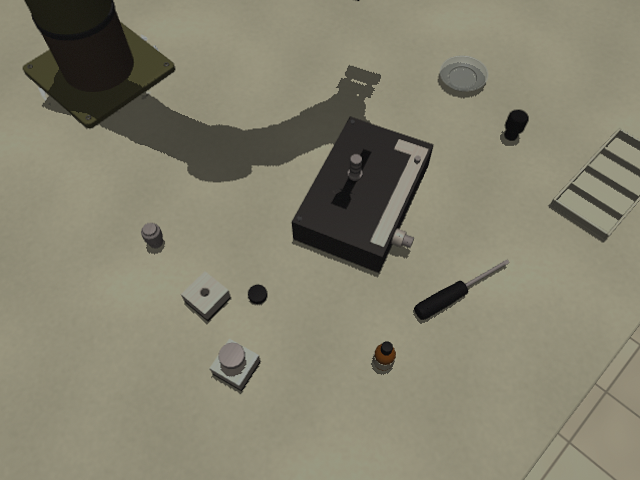

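Run:
```python
from h import *
from plant import order
print('head top on z=.097: scene',onz('scene',(355.9,158.9),.097),'top',onz('top',(228,260),.097),'TCP .5397 .1192')
print(order.finish_job())
```

```text
head top on z=.097: scene [0.54094664 0.11537841 0.097     ] top [0.53694286 0.11573767 0.097     ] TCP .5397 .1192
the job is handed in; nothing more can be done
None
```

The locking pin is home in the carriage hole with its collar on the stage, released, and the job is handed in at about 17 s of the 72 s allowed.

- **Pick-up and set-down:** I took the pin from its holder and touched the tip down on the floor of the slot's wide end. Contact came at TCP z 102.6 mm, where I expected it.
- **Slide:** I moved it along the slot with about 5 N on the floor. The floor force vanished at stage y of about 3 to 5 mm, which showed the tip was over the hole.
- **Seating:** I lowered it freely at y of about 7.3 mm until the collar met the stage with about 5 N. TCP z was then 77.7 mm, exactly the predicted home height. Then I let go and backed the arm away.

**Last checks:**
- The pictures show the pin upright with its collar on the stage, and the key, objective, cap and oil bottle where they were.
- Taking the head's top as 97 mm high, the two cameras place it 3 to 5 mm from the release position. This is more than the 2 mm calibration error explains, so it does not confirm the head's position. The release position itself agrees with the contact heights and forces.
- I could not see the tip during the set-down because the gripper hid it, so that step rests on position and force readings alone.

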